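# Free the sagging bolt of the condiment locker and hold its gate ajar

## Task

The red-capped spice jar is in the way of the condiment locker's gate: first set it upright on the round cork trivet and let go of it. Then, with the gate shut, take the gate's black bolt knob, lift the sagging bolt so that its head clears the bent-up lip of the keeper while you pull it fully back towards the hinge, and swing the gate about 35 degrees open. A spring pulls the gate shut, so finish still holding the knob with the gate ajar and at rest; do not tip or drop the jar or disturb the salt shaker, the steel cup beside it or the pink tub.

Things in the scene. Friction and masses are not known exactly. Their poses are not given: they have to be found in the camera images.
- locker: Low aluminium condiment locker fixed to the table, 150 deep, 305 wide, 101 mm high; origin on the table under its middle. x: from gate to back wall; y: along the shut gate from keeper to hinge; z up. The barred dark gate (244 wide, 95 high) has its front face 82 mm before the origin; brass bolt guides stand out 22 mm more, tops at 100 mm. Brass keeper on the wide post at the -y end.
- hinge (a point): Point on the gate's upright hinge axis, 135 mm above the table, at locker x -76 mm, y +125 mm. The gate's free end swings out towards locker -x (towards the robot).
- knob (a point): Centre of the bolt's knob: upright black cylinder with brass rings, 18 mm diameter, 32 mm high, centre 135 mm above the table when sagged, on an 8 mm stem. Bolt and gate shut: 18 mm before (locker -x) and 187 mm to the keeper side (-y) of the hinge axis. Moves with bolt and gate; round, may turn between the fingers. Free air round it above 101 mm.
- lip (a point): Middle of the top edge of the keeper's bent-up lip, 63.5 mm above the table. The bolt's head (block 20 x 8 x 26 mm at the rod's end) hangs 6.5 mm below that edge behind the lip, up to 7 mm of bolt travel away; a tall cheek in front of the head keeps the gate shut until the head is pulled past the lip.
- bolt (a joint): Bolt slide in m: 0 shot (shut), 0.045 fully drawn along locker +y (along the gate towards the hinge). About 0.5 N of friction, no spring. The head has passed the lip at 0.020; drawn back counts from 0.032.
- bolt_lift (a joint): Height of the bolt in its tall guides in m: 0 sagged (falls there by its own 150 g), 0.016 the stop at the top. The head clears the lip above 0.0065.
- gate (a joint): Gate angle in rad: 0 shut, grows as the free end swings out towards the robot, clockwise seen from above, stop at 1.4; a hinge spring of 0.5 N m/rad pulls it shut (0.2 N m at 0, 0.5 N m at 0.6 rad). 0.61 rad is 35 degrees.
- jar_mid (a point): Centre (half-way up) of the spice jar with the red cap: upright cylinder 45 mm diameter, 108 mm high, about 110 g, the red cap is its top 21 mm. Stands loose in front of the gate, inside its swing, 81 to 107 mm from the gate's front face to its axis; z axis up.
- jar: The same spice jar; origin at the centre of its underside.
- trivet_top (a point): Centre of the top face of the round cork trivet, 132 mm diameter, 10 mm thick, fixed on the table.
- salt: Bystander: salt shaker, 44 mm diameter, 90 mm high; origin under its middle.
- cup: Bystander: small open steel cup, 68 mm diameter, 42 mm high; origin under its middle.
- tub: Bystander: pink spread tub, 72 mm diameter, 71 mm high; origin under its middle.
Not all that is in view belongs to the job. Leave any yellow look-alike of the jar alone. There is more than one size of the part that bears trivet_top; the job needs the larger.

How it is judged:
By the outcome, as a careful person would: the job done as asked, in the order asked, and still so for the second after the job is handed in, while the arm keeps its last pose, push and grip.
It also fails if it takes over 58 s, if anything falls off the work surface, if the arm or the gripper's body presses on something with over 40 N, if the wrist force passes 120 N, or if a joint passes its speed limit or range.

## Robot

A 7-joint arm with a two-finger parallel gripper is mounted at the origin on a cart in front of the work surface, level with it; the furniture and walls round the work are solid. World frame = base frame: x ahead of the robot, y to its left, z up, the work surface at z = 0. Lengths are in m, angles in rad, forces in N, time in s.
With the tool pointing down it reaches from about 0.425 to 0.925 m from the base axis. Payload 6.8 kg.
Tool frame: the origin (TCP) lies midway between the tips of the shut fingers; the grasp point (between the pads) lies 19 mm behind it (env.grip_point_offset is the distance from the TCP to the grasp point, in m); z points along the fingers, y is the line along which they close (so a half turn about z gives the same grasp; the last joint's range is limited). The gripper opens to 85 mm and grips with 20 to 120 N. Pads are 22 mm wide; open, the fingers measure 114 mm over their backs; the gripper's body (76 mm by 85 mm) begins 54 mm behind the grasp point. The pads swing forward as they close: fully open they stand 13 mm farther back than shut.
Start: joints at [1.118, 0.477, 0.022, 1.555, -0.011, 1.109, -0.083], TCP at [0.228, -0.635, 0.231] pointing down, gripper open.
Joint ranges: [-2.96, 2.96], [-0.34, 2.1], [-1.41, 1.46], [0.24, 2.44], [-1.37, 4.51], [0.17, 1.92], [-2.96, 2.96]. Speed limits (rad/s): [2.39, 2.39, 3.14, 3.14, 3.14, 3.14, 3.14].

## Interface

Orientations are given as a 3x3 rotation matrix whose columns are the frame's x, y, z axes.
In Python, from cell import env gives the robot as it stands.
- The arm moves only by the shell command python3 -m inch 'ROWS'. ROWS is JSON, a list of rows, each an object with "delta_pos": the shift along the world's x, y, z in cm, a list of three; "rotation": the turn, a rotation vector about the world's x, y, z in degrees, a list of three; "hand": the finger opening in cm, from 0 to 8.54. In form: [{"delta_pos": [x, y, z], "rotation": [ax, ay, az], "hand": hand}, ...]. A call has 1 to 20 rows; each row is the pose to reach, as a shift and turn from the pose commanded when the call began; what a row does not reach only later rows make up. A row lasts 1/12 s, in which the tool goes at most 41.7 mm and 7.16 degrees, less where a joint would pass 70% of its speed; a pose out of reach is approached as far as the arm can. A call with a gripper value outside its range is refused whole. The fingers move at their own pace and stop on an object; the grip force is fixed at half the most. Time passes only in rows, so rows that repeat a pose let the fingers close. It gives the time, the measured TCP pose, the force, the opening and the grip force at its end, in the units of the state.
- env.observe(): the state, without advancing time (a new reading comes with each control period).
- env.camera(name): name is "scene" or "top"; returns a dict with "image" (400x640x3 uint8, red, green, blue), "fovy" (degrees; the focal length in pixels is half the picture's height over the tangent of half this angle, whatever the lens; pixels are square), "cx", "cy" (the principal point, pixels), "rvec" (rotation vector, rad) and "tvec" (3), from world to camera coordinates, as OpenCV has them. Camera axes: x right, y down, z forward; pixel columns grow to the right and rows downward; lengths in m; the calibration is good to about 2 mm. A picture is of the moment at which its call begins. There is no depth.
- env.finish_job(): hands the job in; it is judged then, once.
The state is a dict: "time": time; "qpos": joint angles; "qvel": joint speeds; "tau": joint torques, N m; "tcp_pos": TCP position; "eef_rot": TCP orientation; "force": force on the tool from outside, world axes, zero at the start; "wrist_torque": the same for the moment, N m; "width": finger opening in m; "gripper_force": force on a finger pad.
Only numpy, scipy, OpenCV 4.12 (cv2) and the standard library are available. Lean on these libraries where they do the work, as an engineer would, in place of code of your own. Each camera call takes 0.05 s, during which the arm holds its last target. There are 200 camera calls.

## Working session

There is one attempt and no reset: what is moved stays moved. The work goes in short steps, Python scripts to look and compute and a shell command to move; the robot and the scene stay as the last step left them, time stands still between calls to the robot, and variables do not carry over. Pictures are saved under pics/ and viewed, at most 11 in all, crops included, and the job is handed in when it is done.

```bash
ls; mkdir -p pics
cat > h.py <<'E'
import numpy as np, cv2
from cell import env
def cam(n):
    c=env.camera(n); c['f']=200/np.tan(np.radians(c['fovy'])/2); c['R']=cv2.Rodrigues(np.array(c['rvec'],float))[0]; c['t']=np.array(c['tvec'],float).ravel(); return c
def ray(c,u,v):
    d=c['R'].T@np.array([(u-c['cx'])/c['f'],(v-c['cy'])/c['f'],1]); return -c['R'].T@c['t'], d/np.linalg.norm(d)
def onz(c,u,v,z):
    o,d=ray(c,u,v); return o+d*(z-o[2])/d[2]
def proj(c,p):
    q=c['R']@np.array(p)+c['t']; return q[:2]/q[2]*c['f']+[c['cx'],c['cy']]
def save(c,name): cv2.imwrite('pics/'+name+'.png',c['image'][:,:,::-1])
E
python3 - <<'E'
from h import *
for n in('scene','top'):
    c=cam(n); save(c,n+'1'); print(n,c['f'],c['cx'],c['cy'],-c['R'].T@c['t'],c['R'][2], [k for k in c])
o=env.observe(); print(o)
E
```

```text
pics
scene 426.64964748676954 320.3000617250169 198.6929673911682 [-0.2101899   0.61413286  0.84955188] [ 0.60772535 -0.52523697 -0.59564757] ['image', 'fovy', 'cx', 'cy', 'rvec', 'tvec', 'f', 'R', 't']
top 427.6694814859246 318.36056967039167 203.95479422606033 [ 0.34455355 -0.02311062  1.27710374] [ 0.15851592 -0.00436676 -0.98734677] ['image', 'fovy', 'cx', 'cy', 'rvec', 'tvec', 'f', 'R', 't']
{'time': 0.1, 'qpos': array([ 1.11790997,  0.4777467 ,  0.02234019,  1.55633805, -0.01147379,
        1.10928688, -0.08310163]), 'qvel': array([ 2.13430076e-03, -2.84032850e-03,  1.60178903e-03, -2.89478709e-03,
       -5.32784252e-04,  9.82205185e-04, -7.77401357e-05]), 'tau': array([ 4.57869537e-03, -5.97755456e+01,  1.61385499e+00, -2.81953114e+01,
        1.28674219e-02,  5.04171214e-03,  3.60833837e-06]), 'tcp_pos': array([ 0.22795442, -0.63478682,  0.2304094 ]), 'eef_rot': array([[ 9.41136673e-01,  3.38025571e-01, -6.90448096e-04],
       [ 3.38026246e-01, -9.41135489e-01,  1.49943465e-03],
       [-1.42957950e-04, -1.64456252e-03, -9.99998637e-01]]), 'force': array([-0.7010387 , -0.75361997,  0.07684597]), 'wrist_torque': array([-0.01498336,  0.03398442, -0.02536866]), 'gripper_force': 0.0, 'width': 0.08551138907629839}
```

View pics/scene1.png

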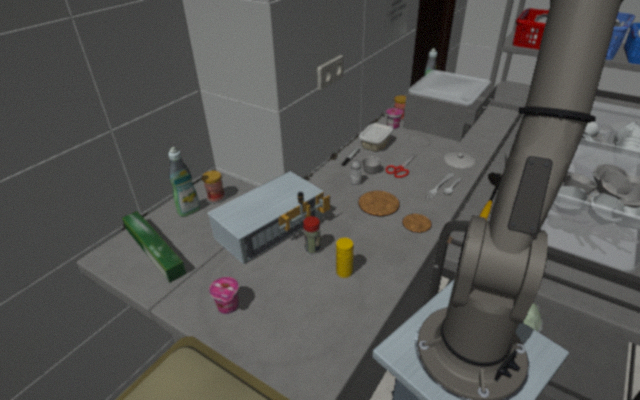

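View pics/top1.png

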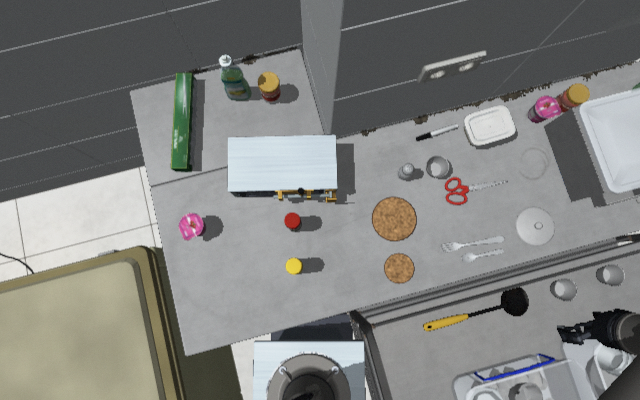

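Candidates, top picture: the red-capped jar is at (292,221) and its yellow look-alike at (293,266). The large trivet is at (394,218) and the small one at (399,268). The salt shaker is at (407,172) with the cup at (438,167), and the pink tub is at (192,227) with another far off at (545,107). I choose the red jar and the large trivet. The knob is near (300,190) on the gate, so I'll take a close crop there.

```bash
cat > m.py <<'E'
from h import *
t=cam('top'); s=cam('scene')
def blob(c,lo,hi,roi):
    hsv=cv2.cvtColor(c['image'],cv2.COLOR_RGB2HSV); x0,y0,x1,y1=roi
    m=np.zeros(hsv.shape[:2],np.uint8); m[y0:y1,x0:x1]=cv2.inRange(hsv,np.array(lo),np.array(hi))[y0:y1,x0:x1]
    cs=max(cv2.findContours(m,cv2.RETR_EXTERNAL,cv2.CHAIN_APPROX_NONE)[0],key=cv2.contourArea); return cs,m
def cen(cs): M=cv2.moments(cs); return M['m10']/M['m00'],M['m01']/M['m00']
E
python3 - <<'E'
from m import *
cs,_=blob(t,(0,150,60),(8,255,255),(275,205,310,235)); print('red',cen(cs),cv2.minEnclosingCircle(cs),onz(t,*cen(cs),0.1))
cs,_=blob(t,(5,80,60),(22,255,255),(365,190,425,250)); e=cv2.fitEllipse(cs); print('trivet',e,onz(t,*e[0],0.01), 'diam',[np.linalg.norm(onz(t,e[0][0]-a/2,e[0][1],.01)-onz(t,e[0][0]+a/2,e[0][1],.01)) for a in e[1]])
# locker top quad (bright) at z=.101
h=cv2.cvtColor(t['image'],cv2.COLOR_RGB2HSV); print(h[165,280],h[190,215])
m=np.zeros((400,640),np.uint8); r=t['image'][125:205,215:350].astype(int); m[125:205,215:350]=((r[...,2]>150)*255)
cs=max(cv2.findContours(m,0,1)[0],key=cv2.contourArea); R=cv2.minAreaRect(cs); print(R)
P=[onz(t,*p,0.101) for p in cv2.boxPoints(R)]; print(np.round(P,4)); print([np.linalg.norm(P[i]-P[i-1]) for i in range(4)])
for n,u,v,z in(('salt',407,170,.09),('cup',438,165,.042),('tub',191,225,.071),('yel',293,266,.108)): print(n,onz(t,u,v,z))
a=cv2.resize(t['image'][120:245,215:350],None,fx=4,fy=4,interpolation=2); b=cv2.resize(s['image'][160:285,200:365],None,fx=4.0,fy=4.0,interpolation=2)
cv2.imwrite('pics/topcrop.png',a[...,::-1]); cv2.imwrite('pics/scenecrop.png',b[...,::-1])
E
```

```text
red (292.0038872691934, 220.32458697764818) ((291.78570556640625, 220.35714721679688), 7.957265853881836) [0.48749779 0.04464922 0.1       ]
trivet ((393.5867614746094, 218.67294311523438), (42.375118255615234, 43.72260665893555), 123.98461151123047) [ 0.5038145  -0.25343237  0.01      ] diam [np.float64(0.12666552288285493), np.float64(0.1306933663141947)]
[101  23 220] [  0   2 162]
((276.0, 164.5), (79.0, 122.0), 90.0)
[[ 0.7622  0.2682  0.101 ]
 [ 0.763  -0.0816  0.101 ]
 [ 0.5333 -0.0802  0.101 ]
 [ 0.5328  0.2593  0.101 ]]
[np.float64(0.22955478850419866), np.float64(0.3498566864791869), np.float64(0.22971126157812866), np.float64(0.33949075521647765)]
salt [ 0.63355959 -0.28093734  0.09      ]
cup [ 0.66067184 -0.38408256  0.042     ]
tub [0.47730292 0.33194751 0.071     ]
yel [0.36216411 0.04017631 0.108     ]
```

View pics/topcrop.png

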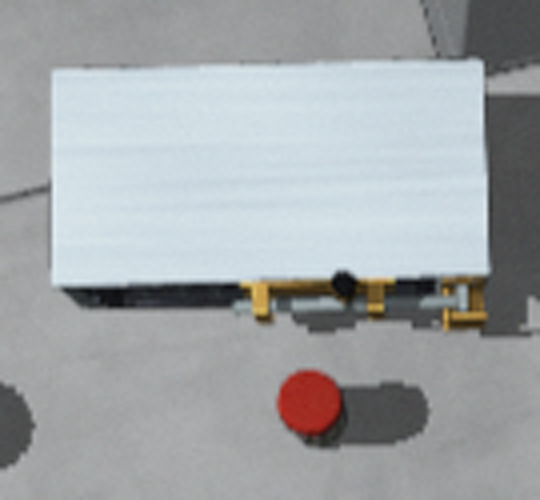

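View pics/scenecrop.png

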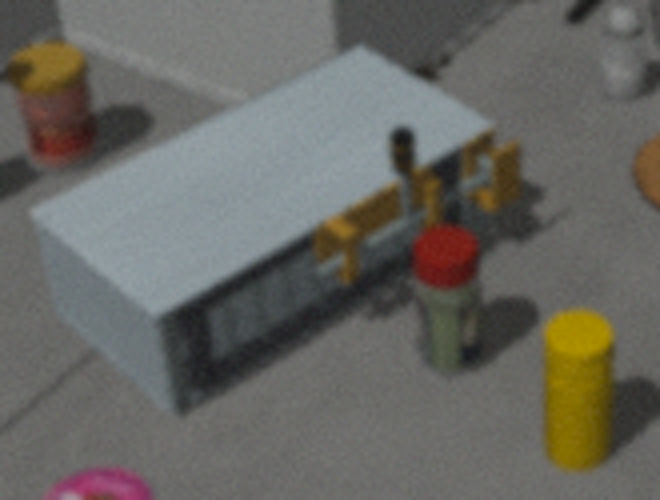

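The top crop shows the locker roof with its front corners at about (228,191) and (337,188.5). The knob top is near (301,190) and the red cap at (292,220). The scene crop shows the knob on its stem at (300.5,198), the red jar free-standing before the gate, and the keeper at the right end.

Run:
```python
from m import *
cr=lambda c,u,v,x0,y0:((u+.5)/4-.5+x0,(v+.5)/4-.5+y0)
C=[onz(t,*cr(t,u,v,215,120),.101)[:2] for u,v in((52,284),(489,274),(484,60),(52,70))]
print(np.round(C,4),[np.linalg.norm(C[i]-C[i-1]) for i in range(4)])
y1=C[0]-C[1]; y2=C[3]-C[2]; x1=C[3]-C[0]
print([np.degrees(np.arctan2(-v[0],v[1])) for v in(y1,y2)],np.degrees(np.arctan2(x1[1],x1[0])), np.degrees(np.arctan2(*(C[2]-C[1])[::-1])))
a=np.arctan2(-(y1+y2)[0],(y1+y2)[1]); c=np.mean(C,0); X=np.array([np.cos(a),np.sin(a)]);Y=np.array([-np.sin(a),np.cos(a)])
print('yaw',np.degrees(a),'c',c)
hg=c-.076*X+.125*Y; kn=hg-.018*X-.187*Y; print('hinge',hg,'knob pred',kn)
ut=cr(t,344,282,215,120); print('knob top cam onz .148',onz(t,*ut,.148))
us=cr(s,402,153,200,160); print('scene knob onz .135',onz(s,*us,.135), 'proj pred',proj(s,[*kn,.135]),us,proj(t,[*kn,.151]),ut)
# refine knob by two-view ray intersection
def tri(a,b):
    (o1,d1),(o2,d2)=a,b; k=np.linalg.lstsq(np.c_[d1,-d2],o2-o1,rcond=None)[0]; p,q=o1+k[0]*d1,o2+k[1]*d2; return (p+q)/2,np.linalg.norm(p-q)
print(tri(ray(t,*ut),ray(s,*cr(s,402,137,200,160))))
# scene locker front corners
for u,v in((162,318),(493,125),(32,213)): print(onz(s,*cr(s,u,v,200,160),.101))
cs,_=blob(s,(0,150,60),(8,255,255),(295,210,330,236)); x,y,w,h=cv2.boundingRect(cs); print('red scene',cen(cs),x,y,w,h, onz(s,*cen(cs),.0975), onz(t,292.0,220.3,.108),onz(s,*cr(s,446,245,200,160),.108))
j=onz(t,292.0,220.3,.108)[:2]; print('jar from gate face',-.082-X@(j-c), 'y',Y@(j-c))
```

```text
[[ 0.5707  0.2255]
 [ 0.5784 -0.0802]
 [ 0.7343 -0.0775]
 [ 0.7261  0.2308]] [np.float64(0.1555092371472947), np.float64(0.3057236627971203), np.float64(0.1559268627483331), np.float64(0.30845090017448773)]
[np.float64(1.4349154529129782), np.float64(1.5128028852237578)] 1.972287946057418 0.9688090928428789
yaw 1.4740320983641597 c [0.65238865 0.0746495 ]
hinge [0.57319831 0.19765312] knob pred [0.56001463 0.01025197]
knob top cam onz .148 [0.56339555 0.01959025 0.148     ]
scene knob onz .135 [0.56098492 0.02282325 0.135     ] proj pred [303.75518711 196.20960608] (300.125, 197.875) [304.06081552 191.15709018] (300.625, 190.125)
(array([0.56383498, 0.01969974, 0.14588672]), np.float64(8.291678394723237e-05))
[0.56567649 0.22586457 0.101     ]
[ 0.5777303  -0.07797594  0.101     ]
[0.72389796 0.23199123 0.101     ]
red scene (310.76106194690266, 223.24287118977384) 303 216 16 16 [0.49071872 0.04546615 0.0975    ] [0.48659436 0.04420011 0.108     ] [0.48788019 0.0461078  0.108     ]
jar from gate face 0.08452269629176316 y -0.026174441221743977
```

```bash
python3 -m inch '[{"delta_pos":[28,38,0],"rotation":[0,0,-10],"hand":8.5},{"delta_pos":[28,38,0],"rotation":[0,0,-10],"hand":8.5},{"delta_pos":[28,38,0],"rotation":[0,0,-10],"hand":8.5},{"delta_pos":[28,38,0],"rotation":[0,0,-10],"hand":8.5},{"delta_pos":[28,38,0],"rotation":[0,0,-10],"hand":8.5},{"delta_pos":[28,38,0],"rotation":[0,0,-10],"hand":8.5},{"delta_pos":[28,38,0],"rotation":[0,0,-10],"hand":8.5},{"delta_pos":[28,38,0],"rotation":[0,0,-10],"hand":8.5},{"delta_pos":[28,38,0],"rotation":[0,0,-10],"hand":8.5},{"delta_pos":[28,38,0],"rotation":[0,0,-10],"hand":8.5},{"delta_pos":[28,38,0],"rotation":[0,0,-10],"hand":8.5},{"delta_pos":[26,68,0],"rotation":[0,0,-18.3],"hand":8.5},{"delta_pos":[26,68,0],"rotation":[0,0,-18.3],"hand":8.5},{"delta_pos":[26,68,0],"rotation":[0,0,-18.3],"hand":8.5},{"delta_pos":[26,68,0],"rotation":[0,0,-18.3],"hand":8.5},{"delta_pos":[26,68,0],"rotation":[0,0,-18.3],"hand":8.5},{"delta_pos":[26,68,0],"rotation":[0,0,-18.3],"hand":8.5},{"delta_pos":[26,68,0],"rotation":[0,0,-18.3],"hand":8.5},{"delta_pos":[26,68,0],"rotation":[0,0,-18.3],"hand":8.5},{"delta_pos":[26,68,0],"rotation":[0,0,-18.3],"hand":8.5}]'
```

```text
time: 1.97
tcp_pos: [0.4877, 0.051, 0.2318]
eef_rot: [[0.999, 0.034, 0.001], [0.034, -0.999, 0.002], [0.001, -0.002, -1.0]]
force: [-0.7, 0.2, -0.2]
width: 0.0854
gripper_force: 0.0
```

```bash
python3 -m inch '[{"delta_pos":[0,0,0],"rotation":[0,0,0],"hand":8.5},{"delta_pos":[0,0,-2],"rotation":[0,0,0],"hand":8.5},{"delta_pos":[0,0,-4],"rotation":[0,0,0],"hand":8.5},{"delta_pos":[0,0,-6],"rotation":[0,0,0],"hand":8.5},{"delta_pos":[0,0,-8],"rotation":[0,0,0],"hand":8.5},{"delta_pos":[0,0,-10],"rotation":[0,0,0],"hand":8.5},{"delta_pos":[0,0,-12],"rotation":[0,0,0],"hand":8.5},{"delta_pos":[0,0,-14],"rotation":[0,0,0],"hand":8.5},{"delta_pos":[0,0,-16],"rotation":[0,0,0],"hand":8.5},{"delta_pos":[0,0,-17],"rotation":[0,0,0],"hand":8.5},{"delta_pos":[0,0,-18],"rotation":[0,0,0],"hand":8.5},{"delta_pos":[0,0,-18],"rotation":[0,0,0],"hand":8.5},{"delta_pos":[0,0,-18],"rotation":[0,0,0],"hand":8.5}]'
python3 - <<'E'
from m import *
print(env.observe()['tcp_pos'])
try:
    for n,c in(('t',t),('s',s)):
        cs,_=blob(c,(0,150,60),(8,255,255),(275,205,335,240)); print(n,cen(cs),cv2.contourArea(cs))
except Exception as e: print(e)
a=cv2.resize(t['image'][120:320,200:440],None,fx=3,fy=3); cv2.imwrite('pics/g1.png',np.vstack([cv2.resize(t['image'][130:280,220:420],(560,300) if 0 else (400,300)),cv2.resize(s['image'][160:310,210:410],(400,300))])[...,::-1])
E
```

```text
time: 3.05
tcp_pos: [0.4884, 0.0442, 0.0514]
eef_rot: [[1.0, 0.025, -0.0], [0.025, -1.0, -0.0], [-0.0, 0.0, -1.0]]
force: [0.3, -0.9, 0.1]
width: 0.0846
gripper_force: 0.0
[0.48893914 0.04462587 0.05218099]
max() iterable argument is empty
```

View pics/g1.png

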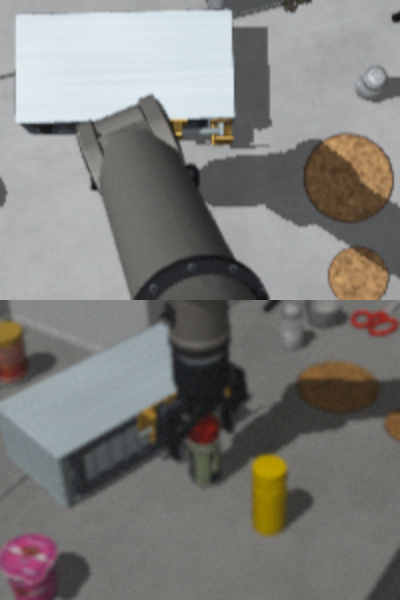

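The picture shows the red-capped jar at (205,450) standing upright between the open fingers, with nothing pushed. I'll close and lift.

```bash
python3 -m inch '[{"delta_pos":[0,0,0],"rotation":[0,0,0],"hand":3.5},{"delta_pos":[0,0,0],"rotation":[0,0,0],"hand":3.5},{"delta_pos":[0,0,0],"rotation":[0,0,0],"hand":3.5},{"delta_pos":[0,0,0],"rotation":[0,0,0],"hand":3.5},{"delta_pos":[0,0,0],"rotation":[0,0,0],"hand":3.5},{"delta_pos":[0,0,0],"rotation":[0,0,0],"hand":3.5},{"delta_pos":[0,0,0],"rotation":[0,0,0],"hand":3.5},{"delta_pos":[0,0,0],"rotation":[0,0,0],"hand":3.5},{"delta_pos":[0,0,0.5],"rotation":[0,0,0],"hand":3.5},{"delta_pos":[0,0,1.5],"rotation":[0,0,0],"hand":3.5},{"delta_pos":[0,0,3],"rotation":[0,0,0],"hand":3.5},{"delta_pos":[0,0,4.5],"rotation":[0,0,0],"hand":3.5},{"delta_pos":[0,0,6],"rotation":[0,0,0],"hand":3.5},{"delta_pos":[0,0,6],"rotation":[0,0,0],"hand":3.5}]'
python3 - <<'E'
from m import *
# cross-check trivet in scene view
cs,_=blob(s,(5,80,40),(22,255,255),(350,185,405,222)); e=cv2.fitEllipse(cs); print(e, proj(s,[.504,-.2534,.01]), onz(s,*e[0],.01))
E
```

```text
time: 4.32
tcp_pos: [0.49, 0.0451, 0.1145]
eef_rot: [[1.0, 0.025, 0.005], [0.025, -1.0, 0.001], [0.005, -0.001, -1.0]]
force: [0.3, 0.5, -0.1]
width: 0.0433
gripper_force: 59.9
((378.51812744140625, 202.93896484375), (24.291454315185547, 39.5477409362793), 95.05204772949219) [378.53423355 201.56980078] [ 0.49908214 -0.24785557  0.01      ]
```

```bash
python3 -m inch '[{"delta_pos":[0,-1,0],"rotation":[0,0,0],"hand":3.5},{"delta_pos":[0.1,-3,0],"rotation":[0,0,0],"hand":3.5},{"delta_pos":[0.3,-6,0],"rotation":[0,0,0],"hand":3.5},{"delta_pos":[0.4,-9,0],"rotation":[0,0,0],"hand":3.5},{"delta_pos":[0.6,-12,0],"rotation":[0,0,0],"hand":3.5},{"delta_pos":[0.7,-15,0],"rotation":[0,0,0],"hand":3.5},{"delta_pos":[0.9,-18,0],"rotation":[0,0,0],"hand":3.5},{"delta_pos":[1,-21,0],"rotation":[0,0,0],"hand":3.5},{"delta_pos":[1.2,-24,0],"rotation":[0,0,0],"hand":3.5},{"delta_pos":[1.3,-26.5,0],"rotation":[0,0,0],"hand":3.5},{"delta_pos":[1.4,-28.5,0],"rotation":[0,0,0],"hand":3.5},{"delta_pos":[1.4,-29.6,0],"rotation":[0,0,0],"hand":3.5},{"delta_pos":[1.4,-29.6,0],"rotation":[0,0,0],"hand":3.5},{"delta_pos":[1.4,-29.6,-1],"rotation":[0,0,0],"hand":3.5},{"delta_pos":[1.4,-29.6,-2],"rotation":[0,0,0],"hand":3.5},{"delta_pos":[1.4,-29.6,-3],"rotation":[0,0,0],"hand":3.5},{"delta_pos":[1.4,-29.6,-3.7],"rotation":[0,0,0],"hand":3.5},{"delta_pos":[1.4,-29.6,-4.2],"rotation":[0,0,0],"hand":3.5},{"delta_pos":[1.4,-29.6,-4.5],"rotation":[0,0,0],"hand":3.5},{"delta_pos":[1.4,-29.6,-4.5],"rotation":[0,0,0],"hand":3.5}]'
python3 - <<'E'
from m import *
o=env.observe();print(o['tcp_pos'],o['force'],o['eef_rot'][:,2])
cv2.imwrite('pics/p1.png',np.hstack([cv2.resize(t['image'][150:280,330:460],(390,390)),cv2.resize(s['image'][130:260,310:440],(390,390))])[...,::-1])
E
```

```text
time: 6.08
tcp_pos: [0.5018, -0.2507, 0.0655]
eef_rot: [[1.0, 0.026, -0.001], [0.026, -1.0, 0.001], [-0.001, -0.001, -1.0]]
force: [0.4, -0.1, -1.4]
width: 0.0431
gripper_force: 59.9
[ 0.50235798 -0.25121942  0.06640268] [ 0.39855467 -0.54582299 -1.00770154] [ 2.05122326e-04 -8.99873966e-05 -9.99999975e-01]
```

View pics/p1.png

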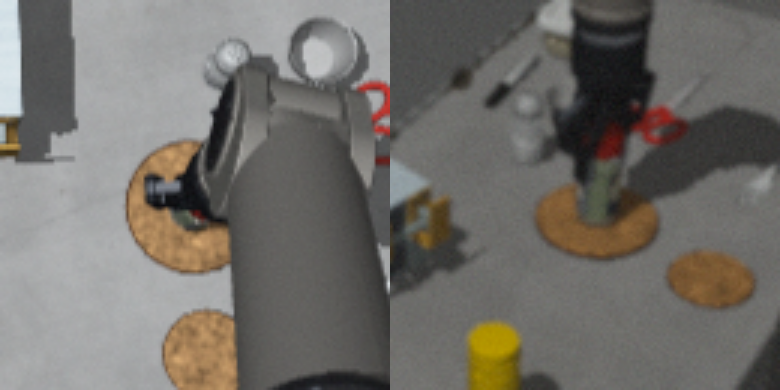

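The jar hangs upright just over the middle of the large trivet, with its base at (600,215) in the right half. I'll lower the last 4 mm.

```bash
python3 -m inch '[{"delta_pos":[0,0,-0.2],"rotation":[0,0,0],"hand":3.5},{"delta_pos":[0,0,-0.4],"rotation":[0,0,0],"hand":3.5},{"delta_pos":[0,0,-0.4],"rotation":[0,0,0],"hand":3.5},{"delta_pos":[0,0,-0.4],"rotation":[0,0,0],"hand":3.5}]'
```

```text
time: 6.52
tcp_pos: [0.5021, -0.2513, 0.0624]
eef_rot: [[1.0, 0.025, 0.0], [0.025, -1.0, -0.0], [0.0, 0.0, -1.0]]
force: [-0.4, -0.6, -0.4]
width: 0.0435
gripper_force: 59.9
```

```bash
python3 -m inch '[{"delta_pos":[0,0,-0.05],"rotation":[0,0,0],"hand":3.5},{"delta_pos":[0,0,-0.05],"rotation":[0,0,0],"hand":5},{"delta_pos":[0,0,-0.05],"rotation":[0,0,0],"hand":6},{"delta_pos":[0,0,-0.05],"rotation":[0,0,0],"hand":8},{"delta_pos":[0,0,-0.05],"rotation":[0,0,0],"hand":8.5},{"delta_pos":[0,0,-0.05],"rotation":[0,0,0],"hand":8.5},{"delta_pos":[0,0,-0.05],"rotation":[0,0,0],"hand":8.5},{"delta_pos":[0,0,1],"rotation":[0,0,0],"hand":8.5},{"delta_pos":[0,0,3],"rotation":[0,0,0],"hand":8.5},{"delta_pos":[0,0,6],"rotation":[0,0,0],"hand":8.5},{"delta_pos":[0,0,9],"rotation":[0,0,0],"hand":8.5},{"delta_pos":[0,0,12],"rotation":[0,0,0],"hand":8.5},{"delta_pos":[0,0,14],"rotation":[0,0,0],"hand":8.5},{"delta_pos":[0,0,14],"rotation":[0,0,0],"hand":8.5},{"delta_pos":[0,0,14],"rotation":[0,0,0],"hand":8.5}]'
python3 - <<'E'
from m import *
o=env.observe();print(o['tcp_pos'],o['force'],o['width'])
cs,_=blob(s,(0,150,60),(8,255,255),(350,155,410,205)); print('red scene',cen(cs),onz(s,*cen(cs),.1075))
# knob: dark blob
for n,c,p in(('t',t,[.5625,.021,.151]),('s',s,[.5625,.021,.135])):
    u,v=np.round(proj(c,p)).astype(int); r=16; g=c['image'][v-r:v+r,u-r:u+r]; cv2.imwrite('pics/k%s.png'%n,cv2.resize(g,(380,380),interpolation=2)[...,::-1]); print(n,u-r,v-r)
cv2.imwrite('pics/k.png',np.hstack([cv2.imread('pics/kt.png'),cv2.imread('pics/ks.png')]))
E
```

```text
time: 7.77
tcp_pos: [0.5029, -0.2516, 0.2042]
eef_rot: [[1.0, 0.025, 0.003], [0.025, -1.0, -0.001], [0.003, 0.002, -1.0]]
force: [0.3, -1.0, -0.1]
width: 0.0853
gripper_force: 0.0
[ 0.50146124 -0.25107176  0.20175798] [ 0.09023091 -0.79340346  0.04041128] 0.08539813802791923
red scene (386.5419553502694, 173.65665896843726) [ 0.50188035 -0.27994044  0.1075    ]
t 284 174
s 284 181
```

View pics/k.png

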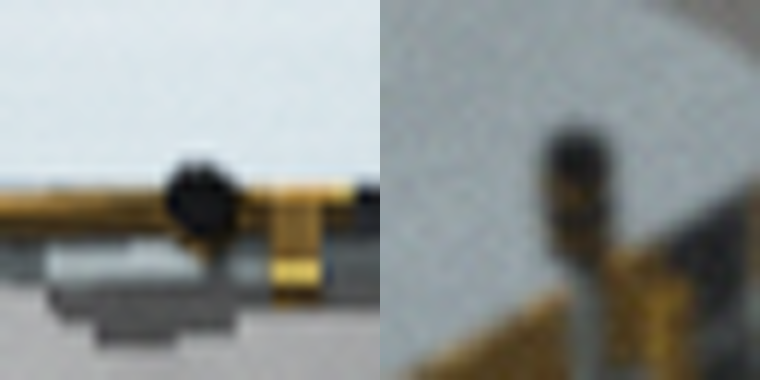

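The knob top is at about (300.6,190.4) in the top view and its middle at (300.1,196.8) in the scene view, matching the earlier measurement of about (0.5625, 0.021). The red mask probably merged with the scissors, so I'll recheck the jar while moving on.

Run:
```python
from m import *
print('knob',onz(t,300.6,190.4,.15),onz(s,300.1,196.8,.135))
print(proj(s,[.502,-.251,.1075]),proj(t,[.502,-.251,.118]))
cv2.imwrite('pics/p2.png',np.hstack([cv2.resize(t['image'][150:280,330:460],(390,390)),cv2.resize(s['image'][130:260,310:440],(390,390))])[...,::-1])
```

```text
knob [0.56225681 0.0195761  0.15      ] [0.56499072 0.01960093 0.135     ]
[380.34493204 177.16622686] [399.75022466 214.41546243]
```

View pics/p2.png

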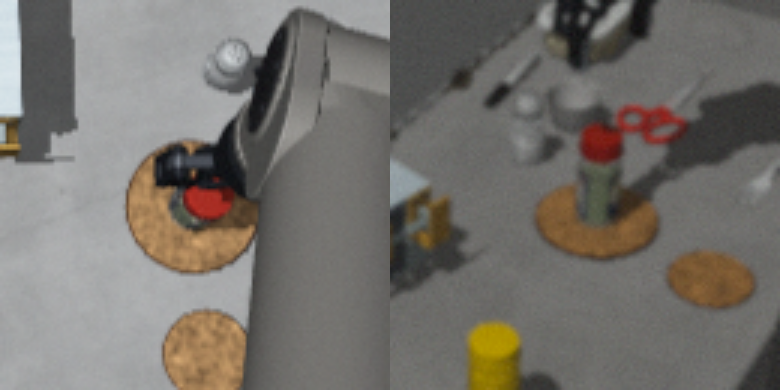

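The jar stands upright near the middle of the large trivet, with its cap at (602,143) in the right half and the gripper clear. Now over the knob.

```bash
python3 -m inch '[{"delta_pos":[0,1.5,0.5],"rotation":[0,0,0],"hand":8.5},{"delta_pos":[1,4.5,0.5],"rotation":[0,0,0],"hand":8.5},{"delta_pos":[2,8,0.5],"rotation":[0,0,0],"hand":8.5},{"delta_pos":[3,11.5,0.5],"rotation":[0,0,0],"hand":8.5},{"delta_pos":[4,15,0.5],"rotation":[0,0,0],"hand":8.5},{"delta_pos":[5,18.5,0.5],"rotation":[0,0,0],"hand":8.5},{"delta_pos":[5.5,22,0.5],"rotation":[0,0,0],"hand":8.5},{"delta_pos":[6,25,0.5],"rotation":[0,0,0],"hand":8.5},{"delta_pos":[6.1,26.5,0.5],"rotation":[0,0,0],"hand":8.5},{"delta_pos":[6.1,27.1,0.5],"rotation":[0,0,0],"hand":8.5},{"delta_pos":[6.1,27.1,0.5],"rotation":[0,0,0],"hand":6},{"delta_pos":[6.1,27.1,0.5],"rotation":[0,0,0],"hand":6},{"delta_pos":[6.1,27.1,-1],"rotation":[0,0,0],"hand":6},{"delta_pos":[6.1,27.1,-2.5],"rotation":[0,0,0],"hand":6},{"delta_pos":[6.1,27.1,-4],"rotation":[0,0,0],"hand":6},{"delta_pos":[6.1,27.1,-5.5],"rotation":[0,0,0],"hand":6},{"delta_pos":[6.1,27.1,-7],"rotation":[0,0,0],"hand":6},{"delta_pos":[6.1,27.1,-8],"rotation":[0,0,0],"hand":6},{"delta_pos":[6.1,27.1,-8.5],"rotation":[0,0,0],"hand":6},{"delta_pos":[6.1,27.1,-8.5],"rotation":[0,0,0],"hand":6}]'
python3 - <<'E'
from m import *
o=env.observe();print(o['tcp_pos'],o['force'],o['width'])
cv2.imwrite('pics/q1.png',np.hstack([cv2.resize(t['image'][150:250,250:350],(390,390)),cv2.resize(s['image'][150:250,250:350],(390,390))])[...,::-1])
E
```

```text
time: 9.63
tcp_pos: [0.5624, 0.0183, 0.1162]
eef_rot: [[1.0, 0.024, -0.002], [0.024, -1.0, -0.001], [-0.002, 0.001, -1.0]]
force: [-0.7, 0.5, 0.3]
width: 0.06
gripper_force: 0.0
[0.56349394 0.01909714 0.11772391] [ 0.52625434 -0.30044336  0.27337733] 0.060022827425522424
```

View pics/q1.png

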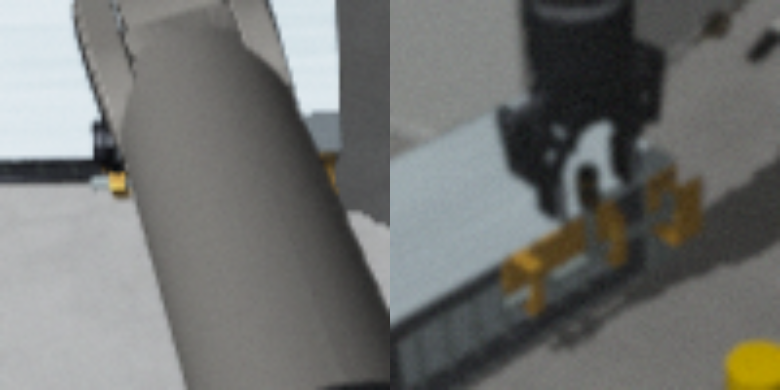

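The knob at (588,185) is between the two fingertips. I'll close, then lift about 11 mm.

```bash
python3 -m inch '[{"delta_pos":[0,0,0],"rotation":[0,0,0],"hand":4},{"delta_pos":[0,0,0],"rotation":[0,0,0],"hand":3},{"delta_pos":[0,0,0],"rotation":[0,0,0],"hand":2.4},{"delta_pos":[0,0,0],"rotation":[0,0,0],"hand":1},{"delta_pos":[0,0,0],"rotation":[0,0,0],"hand":1},{"delta_pos":[0,0,0],"rotation":[0,0,0],"hand":1},{"delta_pos":[0,0,0],"rotation":[0,0,0],"hand":1},{"delta_pos":[0,0,0],"rotation":[0,0,0],"hand":1},{"delta_pos":[0,0,0],"rotation":[0,0,0],"hand":1},{"delta_pos":[0,0,0],"rotation":[0,0,0],"hand":1}]'; python3 -c "
from cell import env
o=env.observe();print(o['tcp_pos'],o['force'],o['width'],o['wrist_torque'])"
```

```text
time: 10.57
tcp_pos: [0.5637, 0.0198, 0.118]
eef_rot: [[1.0, 0.025, 0.001], [0.025, -1.0, -0.0], [0.001, 0.0, -1.0]]
force: [-2.0, 0.1, 5.6]
width: 0.0161
gripper_force: 58.7
[0.56371728 0.01981469 0.11801394] [-2.02795988  0.09518483  5.64105234] 0.016141947634055562 [-0.04797734  0.20446896  0.05989638]
```

```bash
python3 -m inch '[{"delta_pos":[0,0,0.3],"rotation":[0,0,0],"hand":1},{"delta_pos":[0,0,0.6],"rotation":[0,0,0],"hand":1},{"delta_pos":[0,0,0.9],"rotation":[0,0,0],"hand":1},{"delta_pos":[0,0,1.1],"rotation":[0,0,0],"hand":1},{"delta_pos":[0,0,1.1],"rotation":[0,0,0],"hand":1},{"delta_pos":[0,0,1.1],"rotation":[0,0,0],"hand":1}]'; python3 -c "
from cell import env
o=env.observe();print(o['tcp_pos'],o['force'],o['width'],o['wrist_torque'])"
```

```text
time: 11.07
tcp_pos: [0.5633, 0.0198, 0.1284]
eef_rot: [[1.0, 0.025, 0.0], [0.025, -1.0, 0.0], [0.0, -0.0, -1.0]]
force: [0.9, 0.6, -1.0]
width: 0.016
gripper_force: 58.6
[0.56325259 0.01980721 0.12841846] [ 0.86412257  0.56717527 -0.99742349] 0.016002493103149038 [ 0.14150263 -0.28107673 -0.00711099]
```

```bash
python3 -m inch '[{"delta_pos":[-0.01,0.4,0],"rotation":[0,0,0],"hand":1},{"delta_pos":[-0.02,0.9,0],"rotation":[0,0,0],"hand":1},{"delta_pos":[-0.04,1.4,0],"rotation":[0,0,0],"hand":1},{"delta_pos":[-0.05,1.9,0],"rotation":[0,0,0],"hand":1},{"delta_pos":[-0.06,2.4,0],"rotation":[0,0,0],"hand":1},{"delta_pos":[-0.07,2.9,0],"rotation":[0,0,0],"hand":1},{"delta_pos":[-0.08,3.2,0],"rotation":[0,0,0],"hand":1},{"delta_pos":[-0.09,3.4,0],"rotation":[0,0,0],"hand":1},{"delta_pos":[-0.09,3.4,0],"rotation":[0,0,0],"hand":1},{"delta_pos":[-0.09,3.4,0],"rotation":[0,0,0],"hand":1}]'; python3 -c "
from cell import env
o=env.observe();print(o['tcp_pos'],o['force'],o['width'],o['wrist_torque'])"
```

```text
time: 11.9
tcp_pos: [0.5623, 0.054, 0.1283]
eef_rot: [[1.0, 0.026, 0.0], [0.026, -1.0, 0.0], [0.0, -0.0, -1.0]]
force: [1.4, 0.8, -1.8]
width: 0.0163
gripper_force: 58.6
[0.5623204  0.05404939 0.12833663] [ 1.40765351  0.81508936 -1.76498202] 0.016275921469862335 [ 0.10818812 -0.32676143 -0.0624892 ]
```

```bash
python3 -m inch '[{"delta_pos":[-0.01,0.2,0],"rotation":[0,0,0],"hand":1},{"delta_pos":[-0.01,0.4,0],"rotation":[0,0,0],"hand":1},{"delta_pos":[-0.01,0.4,0],"rotation":[0,0,0],"hand":1}]'; python3 -m inch '[{"delta_pos":[0,0.15,0],"rotation":[0,0,0],"hand":1},{"delta_pos":[0,0.3,0],"rotation":[0,0,0],"hand":1},{"delta_pos":[0,0.3,0],"rotation":[0,0,0],"hand":1}]'
```

```text
time: 12.15
tcp_pos: [0.5621, 0.058, 0.1283]
eef_rot: [[1.0, 0.025, 0.0], [0.025, -1.0, 0.0], [0.0, -0.0, -1.0]]
force: [0.6, 1.7, -1.5]
width: 0.0161
gripper_force: 58.5
time: 12.4
tcp_pos: [0.5622, 0.0611, 0.1283]
eef_rot: [[1.0, 0.026, 0.0], [0.026, -1.0, 0.0], [0.0, -0.0, -1.0]]
force: [1.6, 0.9, -1.6]
width: 0.0163
gripper_force: 58.6
```

```bash
python3 -m inch '[{"delta_pos":[0,0.15,0],"rotation":[0,0,0],"hand":1},{"delta_pos":[0,0.3,0],"rotation":[0,0,0],"hand":1},{"delta_pos":[0,0.3,0],"rotation":[0,0,0],"hand":1}]'
python3 - <<'E'
from m import *
o=env.observe();print(o['tcp_pos'],o['force'],o['width'])
cv2.imwrite('pics/q2.png',np.hstack([cv2.resize(t['image'][140:240,250:350],(390,390)),cv2.resize(s['image'][150:250,250:350],(390,390))])[...,::-1])
E
```

```text
time: 12.65
tcp_pos: [0.5621, 0.0636, 0.1282]
eef_rot: [[1.0, 0.025, -0.0], [0.025, -1.0, -0.0], [-0.0, 0.0, -1.0]]
force: [1.4, -0.3, -1.5]
width: 0.0165
gripper_force: 58.8
[0.5621002  0.0635767  0.12823859] [ 1.41189779 -1.04072314 -0.53991591] 0.016209782867513536
```

View pics/q2.png

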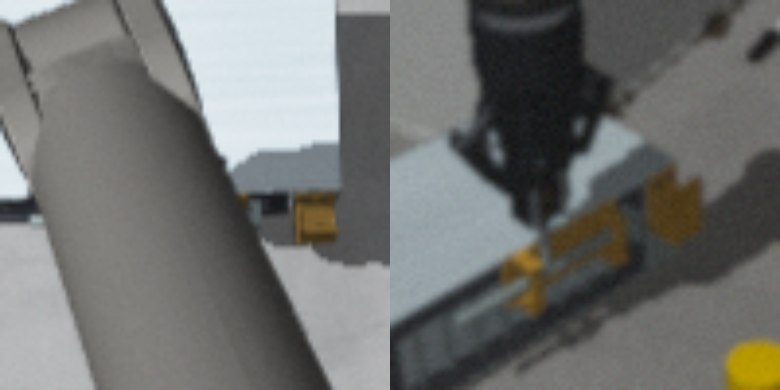

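The bolt head, near (615,235) in the right half, is clear of the keeper, and the stem has reached the hinge-side guide, so it is fully drawn. Next I'll work out the arc.

Run:
```python
import numpy as np
X=np.array([.9997,.0257]);Y=np.array([-.0257,.9997]);L=.144
for d in(2,5,8,11,14,17,20,23,26,29,32,34,35.5):
    c,s=np.cos(np.radians(d)),np.sin(np.radians(d)); w=(-.018*(c-1)-L*s)*X*-1*-1+(.018*s+L*(1-c))*Y-.002*Y
    print(d,np.round(100*w,2))
```

```text
2 [-0.5  -0.14]
5 [-1.25 -0.02]
8 [-1.99  0.14]
11 [-2.72  0.34]
14 [-3.45  0.57]
17 [-4.15  0.85]
20 [-4.85  1.16]
23 [-5.52  1.51]
26 [-6.18  1.89]
29 [-6.82  2.3 ]
32 [-7.43  2.75]
34 [-7.83  3.07]
35.5 [-8.12  3.31]
```

```bash
python3 -m inch '[{"delta_pos":[0,-0.2,0],"rotation":[0,0,0],"hand":1},{"delta_pos":[-0.5,-0.14,0],"rotation":[0,0,-2],"hand":1},{"delta_pos":[-1.25,-0.02,0],"rotation":[0,0,-5],"hand":1},{"delta_pos":[-1.99,0.14,0],"rotation":[0,0,-8],"hand":1},{"delta_pos":[-2.72,0.34,0],"rotation":[0,0,-11],"hand":1},{"delta_pos":[-2.72,0.34,0],"rotation":[0,0,-11],"hand":1},{"delta_pos":[-2.72,0.34,0],"rotation":[0,0,-11],"hand":1}]'
```

```text
time: 13.33
tcp_pos: [0.5353, 0.0671, 0.1286]
eef_rot: [[0.986, -0.164, 0.001], [-0.164, -0.986, -0.0], [0.001, -0.0, -1.0]]
force: [2.6, -0.8, -1.2]
width: 0.0163
gripper_force: 58.8
```

```bash
python3 -m inch '[{"delta_pos":[-0.73,0.23,0],"rotation":[0,0,-3],"hand":1},{"delta_pos":[-1.43,0.51,0],"rotation":[0,0,-6],"hand":1},{"delta_pos":[-2.13,0.82,0],"rotation":[0,0,-9],"hand":1},{"delta_pos":[-2.8,1.17,0],"rotation":[0,0,-12],"hand":1},{"delta_pos":[-3.46,1.55,0],"rotation":[0,0,-15],"hand":1},{"delta_pos":[-4.1,1.96,0],"rotation":[0,0,-18],"hand":1},{"delta_pos":[-4.71,2.41,0],"rotation":[0,0,-21],"hand":1},{"delta_pos":[-5.11,2.73,0],"rotation":[0,0,-23],"hand":1},{"delta_pos":[-5.4,2.97,0],"rotation":[0,0,-24.5],"hand":1},{"delta_pos":[-5.4,2.97,0],"rotation":[0,0,-24.5],"hand":1},{"delta_pos":[-5.4,2.97,0],"rotation":[0,0,-24.5],"hand":1},{"delta_pos":[-5.4,2.97,0],"rotation":[0,0,-24.5],"hand":1}]'
python3 - <<'E'
from m import *
o=env.observe();print(o['tcp_pos'],o['force'],o['width'],o['gripper_force'],np.abs(o['qvel']).max())
p=o['tcp_pos'][:2]
for h in([.5765,.206],[.573,.198],[.575,.202]):
    d=p-np.array(h); r=np.linalg.norm(d); L=np.sqrt(r*r-.018**2)
    a=np.arctan2(d[1],d[0])%(2*np.pi); a0=np.arctan2(-L,-.018)%(2*np.pi)+np.radians(1.5); print('angle',np.degrees(a0-a),'bolt',.187-L)
cv2.imwrite('pics/e.png',np.hstack([cv2.resize(t['image'][140:270,250:380],(390,390)),cv2.resize(s['image'][150:250,250:350],(390,390))])[...,::-1])
E
```

```text
time: 14.33
tcp_pos: [0.4818, 0.0964, 0.1285]
eef_rot: [[0.829, -0.559, 0.001], [-0.559, -0.829, -0.0], [0.001, -0.0, -1.0]]
force: [2.5, -2.0, -0.6]
width: 0.016
gripper_force: 58.8
[0.48165659 0.09653962 0.12843211] [ 2.43347255 -1.83027705 -2.41982624] 0.015953245014549304 58.81979720201343 0.005485883249817616
angle 35.26853390163613 bolt 0.043289018936330276
angle 35.91986370430691 bolt 0.05167141393807964
angle 35.669235392648936 bolt 0.04731863815633583
```

View pics/e.png

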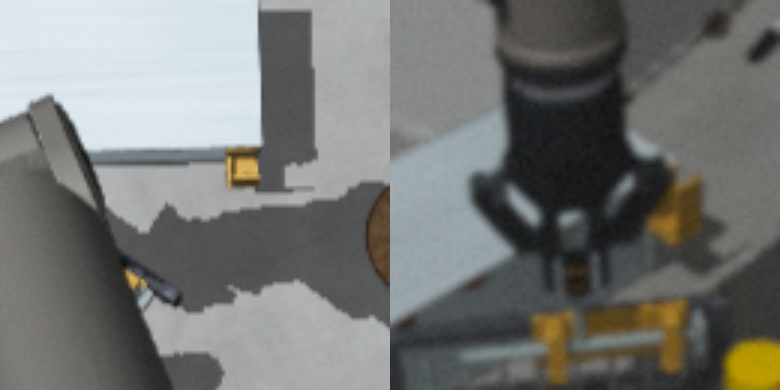

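The gate stands about 35° open, with its free end near (180,298) in the left half. The knob is still in the fingers at (577,275) and everything is at rest, so I'll hand it in.

```bash
python3 -c "
from cell import env
print(env.finish_job())"
```

```text
the job is handed in; nothing more can be done
None
```

The job is handed in after about 14.4 s of robot time: the red-capped jar stands upright on the large trivet, the bolt is fully drawn, and the gate is held by its knob at about 35° and at rest; the verdict was not shown.

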